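# Brush out the wash pot and load it from the drying rack

## Robot

A 6-joint arm with a two-finger parallel gripper is mounted at the origin on the work surface. World frame = base frame: x ahead of the robot, y to its left, z up, the work surface at z = 0. Lengths are in m, angles in rad, forces in N, time in s.
With the tool pointing down it reaches from about 0.425 to 0.95 m from the base axis. Payload 3.5 kg.
Tool frame: the origin (TCP) lies on the centre line of the jaws, within the pads' length; the fingertips stand 19 mm ahead of it and the grasp point (between the pads) is the TCP; z points along the fingers, y is the line along which they close (so a half turn about z gives the same grasp; the last joint's range is limited). The gripper opens to 85 mm and grips with 20 to 120 N. Pads are 22 mm wide; open, the fingers measure 114 mm over their backs; the gripper's body (76 mm by 85 mm) begins 54 mm behind the grasp point. The pads swing forward as they close: fully open they stand 13 mm farther back than shut.
Start: joints at [-1.257, 0.286, 1.577, -0, 1.279, -0.15], TCP at [0.302, -0.604, 0.25] pointing down, gripper open.
Joint ranges: [-2.77, 2.77], [-0.9, 2.22], [0.21, 2.48], [-1.53, 4.67], [0.24, 2.81], [-2.84, 2.84]. Speed limits (rad/s): [2.79, 2.79, 3.14, 3.14, 3.14, 3.14].

## Interface

Orientations are given as a unit quaternion [x, y, z, w].
In Python, from plant import ctrl, imaging gives the robot as it stands. The module is installed in compiled form; this text tells all that it offers.
- The arm moves only by the shell command python3 -m handwheel 'ROWS' [OPENING] [FORCE]. ROWS is JSON, one flat list of numbers, 6 for each row, row after row: the shift along the world's x, y, z in units of 150 mm (1.0 is 150 mm), then the turn, a rotation vector about the world's x, y, z in units of 90 degrees (1.0 is 90 degrees). In form: [tx, ty, tz, rx, ry, rz, tx, ty, tz, rx, ry, rz, ...]. A call has 1 to 5 rows; each row shifts and turns the commanded pose from where the row before left it; what a row does not reach is not made up. A row lasts 1/12 s, in which the tool goes at most 41.7 mm and 7.16 degrees, less where a joint would pass 70% of its speed; a pose out of reach is approached as far as the arm can. A call with a number of a shift or a turn outside -1 to 1 is refused whole. A call with a gripper value outside its range is refused whole. OPENING is the opening, from 0 (shut) to 1 (fully open), set as the call begins (- or left out, the last holds). The fingers move at their own pace and stop on an object; FORCE is the grip in N (left out, the last holds). Time passes only in rows, so rows that do not move let the fingers close. It gives the time, the measured TCP pose, the force, the opening and the grip force at its end, in the units of the state.
- ctrl.get_state(): the state, without advancing time (a new reading comes with each control period).
- imaging.read_camera(name): name is "scene" or "side" or "wrist"; returns (picture, depth): 420x560x3 uint8, blue, green, red; 420x560 float32, m along the optical axis (not along the pixel's ray), 0 where there is no reading.
- imaging.get_calibration(name): a dict with "fovy" (degrees; the focal length in pixels is half the picture's height over the tangent of half this angle, whatever the lens; pixels are square), "cx", "cy" (the principal point, pixels), "R" (3x3) and "t" (3): a world point X has camera coordinates R X + t. Camera axes: x right, y down, z forward; pixel columns grow to the right and rows downward; lengths in m; the calibration is good to about 2 mm. The wrist camera is an equidistant fisheye: a pixel r from the principal point sees the ray r / f radians off the axis. A picture is of the moment at which its call begins: read the wrist's pose just before it. get_calibration takes no time and is no camera call; for the wrist camera it gives the pose at the moment of the call.
- ctrl.sign_off(): hands the job in; it is judged then, once.
The state is a dict: "time": time; "qpos": joint angles; "dq": joint speeds; "joint_efforts": joint torques, N m; "eef_pos": TCP position; "tcp_rot": TCP orientation; "contact_force": force on the tool from outside, world axes, zero at the start; "wrist_torque": the same for the moment, N m; "opening": opening from 0.0 (shut) to 1.0 (fully open); "finger_force": force on a finger pad.
Only numpy, scipy, OpenCV 4.12 (cv2) and the standard library are available. Lean on these libraries where they do the work, as an engineer would, in place of code of your own. Each camera call takes 0.05 s, during which the arm holds its last target. There are 200 camera calls.

## Task

Lift the long brush off its hook and brush out the empty steel pot with it in three strokes, each down to the pot's floor and drawn back up to the rim, then hang the brush back on its hook. After that lift every plunger off the drying rack and set them all upright on the floor of the pot. Handle the polished plungers gently: grip them with no more than 25 N and do not drop them in; leave the jar, scraper and case alone.

Things in the scene. Friction and masses are not known exactly. Their poses are not given: they have to be found in the camera images.
- pot: open round stainless steel pot, 148 mm outside diameter, 85 mm tall, wall 5 mm, floor 5 mm thick; loose, 0.9 kg; origin at the centre of its underside, z up
- pot_in (a point): centre of the pot's inner floor (rim is 80 mm above it, inner radius 69 mm)
- brush: long brush, 190 mm, hanging upright on the single-hook stand: white bristle cylinder 51 mm in diameter over the lowest 75 mm, thin rod, then from 100 to 190 mm a flat black handle 28 mm wide (its y), 8 mm thick (its x), with an eye 18 mm wide and 24 mm high (156 to 180 mm up), open along x. Origin at the centre of the bristles' lower end, z up towards the eye
- brush_tip (a point): centre of the brush's lower (bristle) end
- brush_eye (a point): middle of the upper inner edge of the brush's eye, 180 mm above the tip: this edge rests on the hook wire
- brush_hook (a point): seat of the brush hook: centre of the 6 mm wire at its lowest, 285 mm above the table. The wire runs along the stand's x; its free end, to -x (the robot), lies 18 mm from the seat and is turned up 9 mm; to +x the wire rises 12 mm and runs to a post 75 mm behind. A hung eye sits 3 mm above this point. Axes as the stand's
- brush_stand: fixed steel stand with one hook for the brush; origin on the table straight below the hook's seat, x from the hook's free end towards its post
- rack: fixed steel drying rack: four hooks like the brush hook, side by side 70 mm apart along its y, seats 265 mm above the table, all free ends towards its -x, on a bar 75 mm behind; origin on the table below the middle of the row
- plunger1: steel plunger, 138 mm tall, hanging by its eye on hook 1 of the rack (or absent): foot 36 mm in diameter, 30 mm high, then a flat tab 28 mm wide (its y), 8 mm thick (its x) up to the top, with an eye 18 mm wide and 24 mm high (104 to 128 mm up), open along x. Stands on its foot. Origin at the centre of its underside, z up; 0.16 kg
- plunger1_eye (a point): middle of the upper inner edge of this plunger's eye, 128 mm above its underside; 3 mm above the hook seat while hung
- plunger2: steel plunger, 138 mm tall, hanging by its eye on hook 2 of the rack (or absent): foot 36 mm in diameter, 30 mm high, then a flat tab 28 mm wide (its y), 8 mm thick (its x) up to the top, with an eye 18 mm wide and 24 mm high (104 to 128 mm up), open along x. Stands on its foot. Origin at the centre of its underside, z up; 0.16 kg
- plunger2_eye (a point): middle of the upper inner edge of this plunger's eye, 128 mm above its underside; 3 mm above the hook seat while hung
- plunger3: steel plunger, 138 mm tall, hanging by its eye on hook 3 of the rack (or absent): foot 36 mm in diameter, 30 mm high, then a flat tab 28 mm wide (its y), 8 mm thick (its x) up to the top, with an eye 18 mm wide and 24 mm high (104 to 128 mm up), open along x. Stands on its foot. Origin at the centre of its underside, z up; 0.16 kg
- plunger3_eye (a point): middle of the upper inner edge of this plunger's eye, 128 mm above its underside; 3 mm above the hook seat while hung
- plunger4: steel plunger, 138 mm tall, hanging by its eye on hook 4 of the rack (or absent): foot 36 mm in diameter, 30 mm high, then a flat tab 28 mm wide (its y), 8 mm thick (its x) up to the top, with an eye 18 mm wide and 24 mm high (104 to 128 mm up), open along x. Stands on its foot. Origin at the centre of its underside, z up; 0.16 kg
- plunger4_eye (a point): middle of the upper inner edge of this plunger's eye, 128 mm above its underside; 3 mm above the hook seat while hung
- jar: bystander: clear jar with a white cap, 56 mm across, 90 mm tall; origin under its centre
- scraper: bystander: screwdriver-like scraper lying on the table
- gauge_case: bystander: flat black case 70 x 110 x 30 mm; origin under its centre
Things that resemble listed ones, but are neither listed nor needed, are in the scene too. Leave any purple look-alike of the plunger2 alone.

How it is judged:
On the way, in this order (a step that is already met when the one before it is completed fails the run):
1. the brush is off its hook, at least 80 mm away from it (distance between brush_eye and brush_hook above 0.08 m), for 0.1 s.
2. the brush tip reaches the floor of the still empty pot (within 20 mm of it, within 55 mm of the pot's axis) (z of brush_tip in the frame of pot_in below 0.02 m and horizontal distance between brush_tip and pot_in below 0.055 m and horizontal distance between each of plunger1, plunger2, plunger3, plunger4 and pot_in above 0.075 m), for 0.05 s.
3. the brush is drawn up towards the rim (tip more than 50 mm above the pot's floor, over the pot) (z of brush_tip in the frame of pot_in above 0.05 m and horizontal distance between brush_tip and pot_in below 0.055 m), for 0.05 s.
4. the brush tip reaches the floor again (all of step 2), for 0.05 s.
5. the brush is drawn up a second time (all of step 3), for 0.05 s.
6. the brush tip reaches the floor a third time (all of step 4), for 0.05 s.
7. the brush hangs on its hook again, let go, before any plunger is in the pot (distance between brush_eye and brush_hook below 0.012 m and angle between brush's own z axis and vertical below 0.25 rad and linear speed of brush below 0.05 m/s and contact force between the fingers and brush below 0.1 N and horizontal distance between each of plunger1, plunger2, plunger3, plunger4 and pot_in above 0.075 m), for 0.3 s.
At the end, for the whole second after the job is handed in: The brush hangs upright on its hook (eye within 12 mm of the hook's seat) at rest; every plunger present stands upright (within 0.2 rad) on the floor of the pot, foot within 60 mm of the pot's axis and no more than 12 mm above its floor, all released and at rest; the pot stands upright (distance between brush_eye and brush_hook below 0.012 m and angle between brush's own z axis and vertical below 0.25 rad and linear speed of brush below 0.05 m/s and angle between pot's own z axis and vertical below 0.1 rad and linear speed of pot below 0.02 m/s and horizontal distance between each of plunger1, plunger2, plunger3, plunger4 and pot_in below 0.06 m and z of each of plunger1, plunger2, plunger3, plunger4 in the frame of pot_in below 0.012 m and angle between each of plunger1, plunger2, plunger3, plunger4's own z axis and vertical below 0.2 rad and linear speed of each of plunger1, plunger2, plunger3, plunger4 below 0.03 m/s); the robot touches nothing.
It fails at once if a plunger is gripped with clearly more than 25 N (the two fingers together over 56 N) (contact force between the fingers and plunger1 above 56 N or contact force between the fingers and plunger2 above 56 N or contact force between the fingers and plunger3 above 56 N or contact force between the fingers and plunger4 above 56 N).
It fails at once if a plunger is dropped into the pot instead of set down ((linear speed of plunger1 above 0.7 m/s and horizontal distance between plunger1 and pot_in below 0.06 m and z of plunger1 in the frame of pot_in below 0.07 m) or (linear speed of plunger2 above 0.7 m/s and horizontal distance between plunger2 and pot_in below 0.06 m and z of plunger2 in the frame of pot_in below 0.07 m) or (linear speed of plunger3 above 0.7 m/s and horizontal distance between plunger3 and pot_in below 0.06 m and z of plunger3 in the frame of pot_in below 0.07 m) or (linear speed of plunger4 above 0.7 m/s and horizontal distance between plunger4 and pot_in below 0.06 m and z of plunger4 in the frame of pot_in below 0.07 m)).
It fails at once if the jar, the scraper or the case is moved by more than 30 mm (distance of any of jar, scraper, gauge_case from where it was at the start of the episode above 0.03 m).
Of plunger1, plunger2, plunger3, plunger4 only 2 to 4 are there at a start; the rules pass over those that are not, and their reading is None.
At some moment in a run one of pot may be knocked a few centimetres aside while the robot is not near it.
It also fails if it takes over 210 s, if anything falls off the work surface, if the arm or the gripper's body presses on something with over 40 N, if the wrist force passes 120 N, or if a joint passes its speed limit or range.

## Working session

There is one attempt and no reset: what is moved stays moved. The work goes in short steps, Python scripts to look and compute and a shell command to move; the robot and the scene stay as the last step left them, time stands still between calls to the robot, and variables do not carry over. Pictures are saved under pics/ and viewed, at most 14 in all, crops included, and the job is handed in when it is done.

```bash
mkdir -p pics
cat > h.py <<'E'
import numpy as np, cv2
from plant import ctrl, imaging
def K(c):
    f=210/np.tan(np.radians(c['fovy'])/2); return f,c['cx'],c['cy']
def cap(n):
    c=imaging.get_calibration(n); p,d=imaging.read_camera(n); return c,p,d
def cloud(c,d,fish=False):
    f,cx,cy=K(c); v,u=np.mgrid[:d.shape[0],:d.shape[1]].astype(float)
    x,y=(u-cx)/f,(v-cy)/f
    if fish:
        r=np.hypot(x,y)+1e-9; s=np.tan(r)/r; x,y=x*s,y*s
    P=np.dstack([x*d,y*d,d]); R=np.array(c['R']);t=np.array(c['t'])
    return (P-t)@R
E
python3 - <<'E'
from h import *
print(ctrl.get_state())
for n in ("scene","side"):
    c,p,d=cap(n); print(n,c); cv2.imwrite(f"pics/{n}0.png",p); np.savez(f"{n}0.npz",p=p,d=d,X=cloud(c,d))
E
```

```text
{'time': 0.0, 'qpos': array([-1.25700926e+00,  2.87190913e-01,  1.57817125e+00, -2.94465677e-06,
        1.27861358e+00, -1.50003877e-01]), 'dq': array([-0.00064099,  0.00180504,  0.0009836 ,  0.00111049, -0.00162126,
       -0.00027462]), 'joint_efforts': array([-3.69330692e-04, -4.05986738e+01, -2.92624390e+01, -2.32682041e-04,
        5.69376047e-03, -1.14313917e-05]), 'eef_pos': array([ 0.30178777, -0.60309325,  0.24893341]), 'tcp_rot': array([ 9.73231732e-01,  2.29822924e-01, -9.88730588e-05, -1.18743490e-03]), 'contact_force': array([-0.41107764, -0.09396354,  0.57861212]), 'wrist_torque': array([ 0.02699766, -0.00706226,  0.0279525 ]), 'finger_force': 0.0, 'opening': 1.0015644439832014}
scene {'fovy': 43.24673246801136, 'cx': 281.5871502007033, 'cy': 209.06276247101655, 'R': array([[ 0.60255731,  0.79788771, -0.01731744],
       [ 0.65547381, -0.50715323, -0.55959779],
       [-0.45527879,  0.32583861, -0.82858338]]), 't': array([-0.24761188, -0.24737769,  1.89545915])}
side {'fovy': 53.90177472737081, 'cx': 280.4690405482662, 'cy': 210.71483455941703, 'R': array([[-0.99567749, -0.0927419 ,  0.0050275 ],
       [-0.06548503,  0.66260163, -0.74610374],
       [ 0.06586385, -0.74320792, -0.66581074]]), 't': array([0.50256496, 0.21328191, 1.09652718])}
```

View pics/scene0.png

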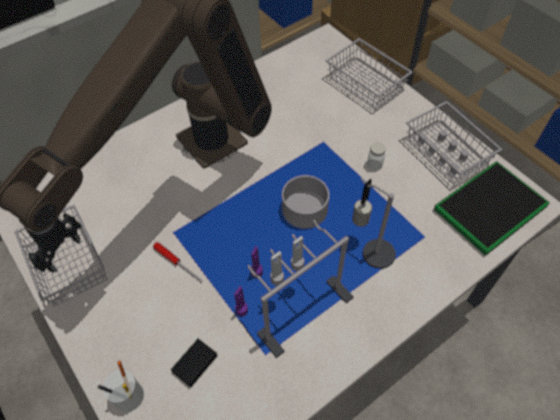

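View pics/side0.png

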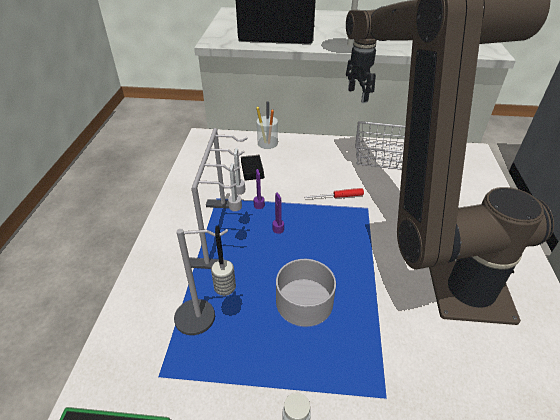

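The scene view shows the pot (305,200), the brush (365,205) on its stand, and the rack from (265,300) to (345,245). Two steel plungers are at (277,265) and (297,250), with purple look-alikes at (240,300) and (256,262). The jar is at (377,155), the scraper at (175,258) and the case at (194,362).

Candidates for a plunger: grey (277,265), grey (297,250), purple (240,300), purple (256,262). By the description I choose the two grey ones, and check them in a close crop.

Run:
```python
from h import *
S=np.load("scene0.npz");D=np.load("side0.npz")
a=cv2.resize(S['p'][160:360,220:420],(400,400),interpolation=cv2.INTER_CUBIC)
b=cv2.resize(D['p'][120:340,160:360],(400,440),interpolation=cv2.INTER_CUBIC)
m=np.zeros((440,800,3),np.uint8);m[:400,:400]=a;m[:,400:]=b;cv2.imwrite("pics/crop.png",np.clip(m*1.5,0,255).astype(np.uint8))
for nm,Z in(("scene",S),("side",D)):
    X=Z['X'];p=Z['p'].astype(int);d=Z['d']
    x,y,z=X[...,0],X[...,1],X[...,2]
    ok=(d>0)&(x>0.3)&(x<.95)&(abs(y)<.6)&(z>0.02)&(z<.45)
    # connected clusters in XY grid heights
    pr=(p[...,2]>p[...,1]+25)&(p[...,0]>p[...,1]+25)&ok
    n,l,st,ce=cv2.connectedComponentsWithStats(pr.astype(np.uint8))
    for i in range(1,n):
        if st[i,4]>25: q=X[l==i]; print(nm,"purple",ce[i].round(),np.median(q,0).round(3),q.min(0).round(3),q.max(0).round(3))
    n,l,st,ce=cv2.connectedComponentsWithStats((ok&~pr&(z>.03)).astype(np.uint8))
    for i in range(1,n):
        if st[i,4]>25: q=X[l==i]; print(nm,"obj",ce[i].round(),st[i,4],np.median(q,0).round(3),q.min(0).round(3),q.max(0).round(3))
    # pot rim
    rim=ok&(abs(z-.083)<.004); 
    q=X[rim]; print(nm,"rimcand",len(q),q.mean(0).round(3),q.min(0).round(3),q.max(0).round(3))
```

```text
scene purple [254. 254.] [ 0.533 -0.184  0.132] [ 0.522 -0.195  0.093] [ 0.54  -0.174  0.144]
scene purple [259. 270.] [ 0.538 -0.18   0.031] [ 0.524 -0.192  0.022] [ 0.546 -0.169  0.047]
scene purple [242. 309.] [ 0.611 -0.29   0.032] [ 0.602 -0.307  0.021] [ 0.623 -0.274  0.055]
scene obj [437. 151.] 571 [0.562 0.534 0.066] [0.408 0.512 0.03 ] [0.683 0.598 0.092]
scene obj [376. 154.] 336 [0.448 0.365 0.079] [0.414 0.344 0.03 ] [0.468 0.4   0.098]
scene obj [483. 212.] 2559 [0.803 0.493 0.033] [0.691 0.393 0.03 ] [0.909 0.6   0.042]
scene obj [298. 245.] 3079 [ 0.646 -0.107  0.17 ] [ 0.363 -0.288  0.03 ] [0.728 0.149 0.291]
scene obj [370. 210.] 926 [0.641 0.133 0.184] [0.599 0.104 0.03 ] [0.705 0.157 0.309]
scene obj [ 58. 231.] 314 [ 0.329 -0.585  0.384] [ 0.3 -0.6  0.3] [ 0.359 -0.566  0.45 ]
scene obj [239. 300.] 115 [ 0.606 -0.295  0.085] [ 0.593 -0.306  0.031] [ 0.613 -0.274  0.145]
scene obj [193. 362.] 715 [ 0.656 -0.48   0.033] [ 0.608 -0.54   0.03 ] [ 0.701 -0.42   0.04 ]
scene rimcand 504 [0.5   0.268 0.083] [ 0.363 -0.304  0.079] [0.727 0.598 0.087]
side purple [258. 19
[... 165 characters left out ...]

side obj [359.  56.] 417 [ 0.315 -0.576  0.394] [ 0.3   -0.6    0.307] [ 0.339 -0.56   0.445]
side obj [214. 221.] 3412 [ 0.663 -0.016  0.195] [ 0.598 -0.288  0.031] [0.726 0.161 0.307]
side obj [252. 164.] 265 [ 0.653 -0.475  0.032] [ 0.598 -0.532  0.03 ] [ 0.697 -0.288  0.136]
side obj [305. 289.] 1841 [0.436 0.082 0.063] [0.364 0.004 0.03 ] [0.51  0.152 0.09 ]
side obj [296. 407.] 661 [0.44  0.383 0.09 ] [0.411 0.356 0.032] [0.467 0.404 0.095]
side obj [ 98. 415.] 605 [0.841 0.412 0.032] [0.721 0.401 0.03 ] [0.906 0.426 0.038]
side obj [161. 418.] 26 [0.707 0.405 0.031] [0.693 0.401 0.03 ] [0.719 0.408 0.033]
side rimcand 492 [0.459 0.086 0.084] [ 0.364 -0.297  0.079] [0.724 0.404 0.087]
```

View pics/crop.png

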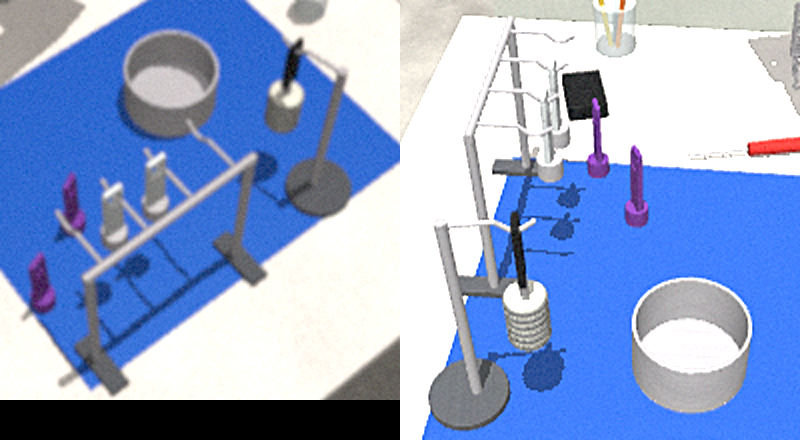

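The crop shows grey plungers hanging on the two middle hooks (crop left: (115,220), (155,185)). The purple ones stand on the table at (75,205) and (40,280), and the outer two hooks are empty. So there are two plungers to move. Next I fit the poses from both views.

Run:
```python
from h import *
for nm in("scene","side"):
    Z=np.load(nm+"0.npz");X=Z['X'];p=Z['p'].astype(int);x,y,z=X[...,0],X[...,1],X[...,2]
    g=p.sum(2)
    def sel(m): return X[m&(Z['d']>0)]
    # pot rim: top edge of pot
    q=sel((z>.078)&(z<.092)&(np.hypot(x-.436,y-.078)<.09)).astype(float)
    A=np.c_[q[:,:2]*2,np.ones(len(q))];
    for _ in range(3):
        s=np.linalg.lstsq(A,(q[:,:2]**2).sum(1),rcond=None)[0]; r=np.sqrt(s[2]+s[:2]@s[:2]); e=abs(np.hypot(*(q[:,:2]-s[:2]).T)-r); q=q[e<.006];A=A[e<.006]
    print(nm,"pot",s[:2].round(4),r.round(4),"top z",np.percentile(q[:,2],90).round(4),len(q))
    for tag,(x0,x1,y0,y1) in dict(brush=(.58,.72,.08,.18),rack=(.58,.76,-.32,.06)).items():
        w=(x>x0)&(x<x1)&(y>y0)&(y<y1)
        if tag=="brush":
            b=sel(w&(g<130)&(z>.19)&(z<.305)); print(" handle",len(b),np.median(b,0).round(4),b.min(0).round(3),b.max(0).round(3))
            if len(b)>10: 
                u,s_,vt=np.linalg.svd(b-b.mean(0),full_matrices=False);print(vt[:2].round(2).tolist())
            br=sel(w&(z>.11)&(z<.18)&(x<.66));print(" bristle",br.mean(0).round(4),br.min(0).round(3),br.max(0).round(3))
            h=sel(w&(z>.27)&(g>200));print(" wire",h[np.argsort(h[:,0])][::max(1,len(h)//12)].round(3).tolist())
            ps=sel(w&(z>.06)&(z<.27)&(x>.67));print(" post",np.median(ps,0).round(4),len(ps))
        else:
            bar=sel(w&(z>.262)&(x>.67));f=np.polyfit(bar[:,1],bar[:,0],1);print(" bar",len(bar),f.round(3),bar.min(0).round(3),bar.max(0).round(3))
            t=(w&(z>.13)&(z<.285)&(x<.668)&(Z['d']>0)).astype(np.uint8)
            n,l,st,ce=cv2.connectedComponentsWithStats(t)
            for i in range(1,n):
                if st[i,4]>6: q=X[l==i];print("  ",ce[i].round(),st[i,4],np.median(q,0).round(4),q.min(0).round(3),q.max(0).round(3))
            for zz in np.arange(.125,.29,.02):
                q=sel(w&(x<.672)&(abs(z-zz)<.01)); 
                print("   z%.3f"%zz,np.histogram(q[:,1],bins=np.arange(-.3,.05,.014))[0].tolist())
```

```text
scene pot [0.4381 0.073 ] 0.0713 top z 0.0888 302
 handle 101 [0.628  0.1241 0.2596] [0.62  0.115 0.217] [0.632 0.145 0.303]
[[0.01, 0.04, -1.0], [0.18, -0.98, -0.04]]
 bristle [0.6348 0.1184 0.1499] [0.599 0.105 0.111] [0.652 0.157 0.18 ]
 wire [[0.604, 0.131, 0.295], [0.616, 0.132, 0.289], [0.626, 0.144, 0.289], [0.639, 0.134, 0.299], [0.65, 0.133, 0.302], [0.662, 0.14, 0.301], [0.675, 0.14, 0.297], [0.687, 0.146, 0.301], [0.695, 0.139, 0.297], [0.698, 0.138, 0.289], [0.701, 0.142, 0.274], [0.703, 0.148, 0.303]]
 post [0.7001 0.1426 0.1739] 212
 bar 702 [-0.018  0.71 ] [ 0.67  -0.287  0.263] [ 0.727 -0.016  0.291]
   [319. 227.] 41 [ 0.6406 -0.0495  0.2732] [ 0.618 -0.052  0.265] [ 0.668 -0.045  0.283]
   [297. 254.] 355 [ 0.6457 -0.1214  0.2086] [ 0.622 -0.137  0.141] [ 0.668 -0.103  0.283]
   [276. 269.] 367 [ 0.6472 -0.1912  0.2076] [ 0.624 -0.207  0.142] [ 0.665 -0.171  0.283]
   [252. 272.] 37 [ 0.6426 -0.2591  0.2714] [ 0.626 -0.263  0.265] [ 0.664 -0.255  0.28 ]
   [238. 291.] 38 [ 0.6047 -0.2892  0.1377] [ 0.597 -0.304  0.131] [ 0.61  -0.277  0.145]
   z0.125 [8, 11, 0, 0, 
[... 1754 characters left out ...]
, 0]
   z0.145 [8, 9, 0, 0, 0, 0, 0, 0, 9, 19, 0, 0, 0, 19, 29, 0, 0, 0, 0, 0, 0, 0, 0, 0]
   z0.165 [0, 0, 0, 0, 0, 0, 1, 14, 29, 33, 0, 1, 24, 48, 45, 0, 0, 0, 0, 0, 0, 0, 0, 0]
   z0.185 [0, 0, 0, 0, 0, 0, 1, 2, 13, 11, 0, 0, 6, 16, 13, 0, 0, 0, 0, 0, 0, 0, 0, 0]
   z0.205 [0, 0, 0, 0, 0, 0, 0, 5, 8, 13, 0, 0, 4, 12, 9, 0, 0, 0, 0, 0, 0, 0, 0, 0]
   z0.225 [0, 0, 0, 0, 0, 0, 0, 1, 7, 7, 0, 0, 6, 5, 10, 0, 0, 0, 0, 0, 0, 0, 0, 0]
   z0.245 [0, 0, 0, 0, 0, 0, 0, 11, 6, 16, 0, 0, 11, 12, 15, 0, 0, 0, 0, 0, 0, 0, 0, 0]
   z0.265 [0, 0, 3, 27, 0, 0, 0, 4, 36, 12, 0, 1, 6, 30, 16, 0, 0, 2, 31, 0, 0, 0, 0, 0]
   z0.285 [0, 0, 2, 10, 0, 0, 0, 9, 18, 5, 0, 0, 12, 30, 2, 0, 0, 2, 24, 0, 0, 0, 0, 0]
```

```bash
hw="python3 -m handwheel"
python3 -m handwheel '[0,0,0.24,0,0,-0.06,0,0,0.24,0,0,-0.06,0,0,0.24,0,0,-0.064,0,0,0.24,0,0,0,0,0,0.2,0,0,0]' 1 20
python3 -m handwheel '[0.1,0.245,0,0,0,0,0.1,0.245,0,0,0,0,0.1,0.245,0,0,0,0,0.1,0.245,0,0,0,0,0.1,0.245,0,0,0,0]'
python3 -m handwheel '[0.1,0.245,0,0,0,0,0.1,0.245,0,0,0,0,0.1,0.245,0,0,0,0,0.1,0.245,0,0,0,0,0.1,0.245,0,0,0,0]'
python3 -m handwheel '[0.1,0.245,0,0,0,0,0.1,0.245,0,0,0,0,0.1,0.245,0,0,0,0,0.1,0.245,0,0,0,0,0.1,0.245,0,0,0,0]'
python3 -m handwheel '[0.1,0.245,0,0,0,0,0.1,0.245,0,0,0,0,0.1,0.245,0,0,0,0,0.1,0.245,0,0,0,0,0,0,0,0,0,0]'
```

```text
time: 0.52
eef_pos: [0.302, -0.6035, 0.4269]
tcp_rot: [0.996, 0.087, 0.0, 0.001]
contact_force: [1.2, 0.2, 0.2]
opening: 1.002
finger_force: 0.0
time: 0.93
eef_pos: [0.3772, -0.4181, 0.4236]
tcp_rot: [0.996, 0.087, -0.0, -0.001]
contact_force: [0.5, 0.3, 0.5]
opening: 0.998
finger_force: 0.0
time: 1.35
eef_pos: [0.4521, -0.2342, 0.4238]
tcp_rot: [0.996, 0.087, -0.0, -0.0]
contact_force: [1.4, 0.4, -1.0]
opening: 0.995
finger_force: 0.0
time: 1.77
eef_pos: [0.5271, -0.0504, 0.4239]
tcp_rot: [0.996, 0.087, -0.0, -0.0]
contact_force: [0.5, -0.8, -0.4]
opening: 1.001
finger_force: 0.0
time: 2.18
eef_pos: [0.5878, 0.1004, 0.4227]
tcp_rot: [0.996, 0.091, -0.001, -0.002]
contact_force: [-1.3, -1.0, 0.0]
opening: 1.004
finger_force: 0.0
```

Run:
```python
from h import *
c,p,d=cap("wrist"); X=cloud(c,d,True); np.savez("w1.npz",p=p,d=d,X=X)
cv2.imwrite("pics/w1.png",p)
x,y,z=X[...,0],X[...,1],X[...,2]; g=p.astype(int).sum(2)
w=(d>0)&(x>.58)&(x<.68)&(y>.09)&(y<.18)
b=X[w&(z>.282)&(z<.31)]; print("top",len(b),b.min(0).round(3),b.max(0).round(3))
k=X[w&(z>.2)&(g<130)]; print("dark",len(k),np.median(k,0).round(4),k.min(0).round(3),k.max(0).round(3))
br=X[w&(z>.11)&(z<.19)]; print("bris",len(br),br.mean(0).round(3),br.min(0).round(3),br.max(0).round(3))
print(np.linalg.svd(k-k.mean(0),full_matrices=False)[2].round(2))
```

```text
top 1095 [0.604 0.12  0.282] [0.68  0.149 0.301]
dark 18967 [0.5969 0.132  0.4874] [0.58  0.09  0.213] [0.632 0.176 0.513]
bris 912 [0.632 0.129 0.179] [0.599 0.109 0.113] [0.65 0.16 0.19]
[[-0.07 -0.13  0.99]
 [ 0.25 -0.96 -0.1 ]
 [-0.97 -0.24 -0.1 ]]
```

View pics/w1.png

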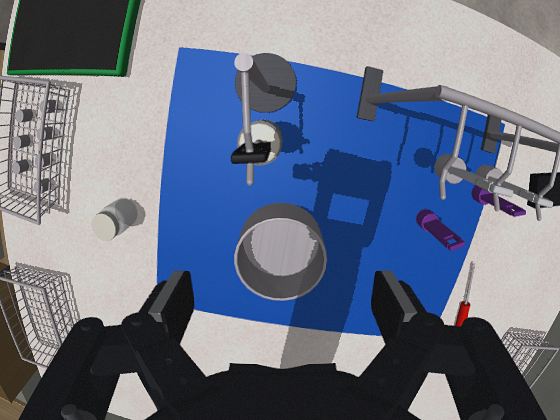

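The wrist view shows the brush handle top at (251,154) on its hook wire, the pot at (280,250) and the plungers on the rack at (452,168) and (490,178). I now fit them more closely.

Run:
```python
from h import *
W=np.load("w1.npz");X=W['X'];p=W['p'];d=W['d'];x,y,z=X[...,0],X[...,1],X[...,2]; g=p.astype(int).sum(2)
m=(d>0)&(x>.59)&(x<.66)&(y>.1)&(y<.17)
k=X[m&(z>.285)&(z<.305)&(g<120)]; r=cv2.minAreaRect((k[:,:2]*1000).astype(np.float32)); print("handle top",len(k),r)
k2=X[m&(z>.283)&(z<.306)&(g>200)];f=np.polyfit(k2[:,0],k2[:,1],1);print("wire y=",f.round(4),k2[:,0].min(),k2[:,0].max(), "z prof",[(round(a,3),round(float(np.max(k2[abs(k2[:,0]-a)<.004][:,2],initial=0)),3)) for a in np.arange(.6,.66,.008)])
q=X[(z>.083)&(z<.09)&(np.hypot(x-.437,y-.076)<.085)]; A=np.c_[q[:,:2]*2,np.ones(len(q))]; s=np.linalg.lstsq(A,(q[:,:2]**2).sum(1),rcond=None)[0]; print("pot",s[:2].round(4),np.sqrt(s[2]+s[:2]@s[:2]).round(4),len(q))
for yy in(-.047,-.117,-.187,-.257):
    q=X[(d>0)&(abs(y-yy)<.03)&(x>.6)&(x<.69)&(z>.262)&(z<.295)]
    if len(q)>5:
        e=q[q[:,0]<.632]; print(yy,len(q),"minx",q[:,0].min().round(4),"endy",np.median(e[:,1]).round(4),"y@.66",np.median(q[q[:,0]>.65][:,1]).round(4))
```

```text
handle top 201 ((625.078125, 134.40162658691406), (7.983397006988525, 27.427658081054688), 11.11827564239502)
wire y= [ 0.2155 -0.0005] 0.6037047569262584 0.6598722284560995 z prof [(np.float64(0.6), 0.294), (np.float64(0.608), 0.298), (np.float64(0.616), 0.297), (np.float64(0.624), 0.298), (np.float64(0.632), 0.293), (np.float64(0.64), 0.299), (np.float64(0.648), 0.301), (np.float64(0.656), 0.301)]
pot [0.4379 0.0783] 0.0712 740
-0.047 470 minx 0.6201 endy -0.0443 y@.66 -0.0435
-0.117 580 minx 0.6202 endy -0.1141 y@.66 -0.1131
-0.187 445 minx 0.6222 endy -0.1837 y@.66 -0.1831
```

```bash
python3 -m handwheel '[0.124,0.113,0,0,0,-0.01,0.124,0.114,0,0,0,0,0,0,0,0,0,0]'
python3 -m handwheel '[0,0,-0.27,0,0,0,0,0,-0.27,0,0,0,0,0,-0.27,0,0,0,0,0,-0.2,0,0,0,0,0,-0.09,0,0,0]'
python3 -m handwheel '[0,0,0,0,0,0,0,0,0,0,0,0,0,0,0,0,0,0,0,0,0,0,0,0,0,0,0,0,0,0]' 0 40
python3 -m handwheel '[0,0,0,0,0,0,0,0,0,0,0,0,0,0,0,0,0,0,0,0,0,0,0,0,0,0,0,0,0,0]'
python3 - <<'E'
from h import *
for n in("scene","side"):
    c,p,d=cap(n); cv2.imwrite(f"pics/{n}1.png",p)
    if n=="side": cv2.imwrite("pics/side1c.png",cv2.resize(p[140:340,120:340],(660,600),interpolation=cv2.INTER_CUBIC))
E
```

```text
time: 2.48
eef_pos: [0.6255, 0.1298, 0.4225]
tcp_rot: [0.997, 0.08, -0.001, -0.0]
contact_force: [-0.6, 0.1, -0.2]
opening: 0.996
finger_force: 0.0
time: 2.9
eef_pos: [0.6211, 0.1271, 0.2529]
tcp_rot: [0.997, 0.079, -0.005, 0.0]
contact_force: [-0.9, 0.6, -0.6]
opening: 1.0
finger_force: 0.0
time: 3.32
eef_pos: [0.6255, 0.1291, 0.2631]
tcp_rot: [0.997, 0.079, 0.003, -0.0]
contact_force: [-1.3, 7.3, 2.2]
opening: 0.318
finger_force: 40.4
time: 3.73
eef_pos: [0.6255, 0.129, 0.2629]
tcp_rot: [0.997, 0.08, 0.003, -0.0]
contact_force: [-0.4, 1.0, 6.5]
opening: 0.317
finger_force: 42.6
```

View pics/side1c.png

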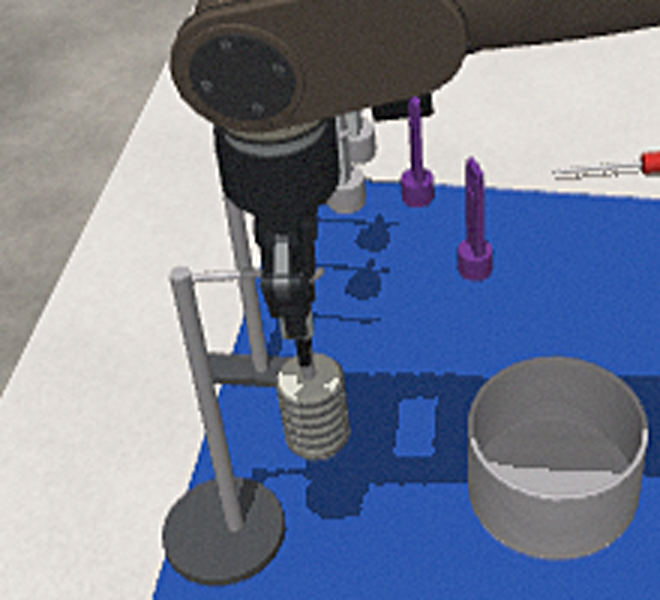

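The brush is gripped, with both fingers on the handle in the picture at (300,320), above the bristles. Next: lift it clear of the wire.

```bash
python3 -m handwheel '[0,0,0.06,0,0,0,0,0,0.05,0,0,0,0,0,0,0,0,0,0,0,0,0,0,0]'
```

```text
time: 4.17
eef_pos: [0.6244, 0.1286, 0.2764]
tcp_rot: [0.997, 0.079, 0.001, 0.0]
contact_force: [-0.1, 0.4, -2.1]
opening: 0.322
finger_force: 42.1
```

```bash
python3 -m handwheel '[-0.1,-0.02,0,0,0,0,-0.1,-0.02,0,0,0,0,-0.1,-0.02,0,0,0,0,0,0,0,0,0,0]'
python3 -m handwheel '[-0.23,-0.06,0.1,0,0,0,-0.23,-0.07,0.1,0,0,0,-0.1,-0.03,0,0,0,0,0,0,0,0,0,0]'
cat >> h.py <<'E'
def pot(n):
    c,p,d=cap(n); X=cloud(c,d,n=="wrist"); x,y,z=X[...,0],X[...,1],X[...,2]
    m=(d>0)&(z>.083)&(z<.089)&(np.hypot(x-.438,y-.077)<.14)&(p.max(2).astype(int)-p.min(2)<25)
    q=X[m][:,:2]; rng=np.random.default_rng(0); best=(0,)
    for _ in range(1500):
        a=q[rng.choice(len(q),3,False)]; A=np.c_[2*a,np.ones(3)]
        if abs(np.linalg.det(A))<1e-5: continue
        s=np.linalg.solve(A,(a**2).sum(1)); r=np.sqrt(max(0,s[2]+s[:2]@s[:2]))
        if abs(r-.0715)>.003: continue
        k=(abs(np.hypot(*(q-s[:2]).T)-.0715)<.003)
        if k.sum()>best[0]: best=(k.sum(),q[k])
    q=best[1]
    from scipy.optimize import least_squares
    s=least_squares(lambda v:np.hypot(*(q-v).T)-.0715,q.mean(0)).x
    return s.round(4),best[0],p,X
E
python3 - <<'E'
from h import *
for n in("scene","side"):
    s,k,p,X=pot(n); print(n,s,k); cv2.imwrite(f"pics/{n}2.png",p); np.savez(f"{n}2.npz",X=X,p=p)
cv2.imwrite("pics/m2.png",cv2.resize(np.hstack([cv2.imread("pics/scene2.png")[100:300,220:420],cv2.imread("pics/side2.png")[180:380,180:380]]),(800,400),interpolation=cv2.INTER_CUBIC))
E
```

```text
time: 4.5
eef_pos: [0.5769, 0.1194, 0.2748]
tcp_rot: [0.997, 0.079, -0.002, 0.0]
contact_force: [-0.5, -0.2, -1.9]
opening: 0.323
finger_force: 42.0
time: 4.83
eef_pos: [0.4938, 0.0953, 0.3066]
tcp_rot: [0.997, 0.079, 0.001, 0.0]
contact_force: [-0.2, -0.4, -1.2]
opening: 0.316
finger_force: 41.9
scene [0.4379 0.0734] 113
side [0.4367 0.0776] 274
```

View pics/m2.png

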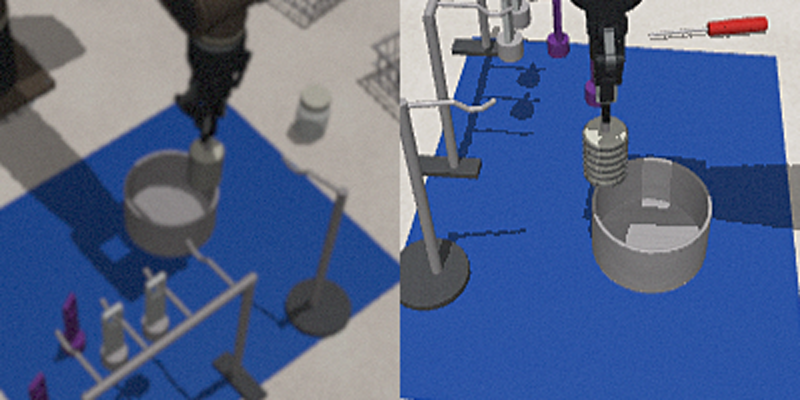

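The brush hangs from the gripper beside the rim at right (605,150), and the pot is still in place. Moving over the pot and starting the strokes.

```bash
python3 -m handwheel '[-0.19,-0.062,0,0,0,0,-0.19,-0.062,0,0,0,0,0,0,0,0,0,0]'
python3 -m handwheel '[0,0,-0.23,0,0,0,0,0,-0.23,0,0,0,0,0,-0.23,0,0,0,0,0,-0.18,0,0,0,0,0,-0.02,0,0,0]'
python3 -m handwheel '[0,0,0,0,0,0,0,0,0,0,0,0]'
```

```text
time: 5.18
eef_pos: [0.4356, 0.0767, 0.3041]
tcp_rot: [0.997, 0.079, -0.002, -0.0]
contact_force: [0.8, 0.6, -1.6]
opening: 0.322
finger_force: 41.9
time: 5.6
eef_pos: [0.4351, 0.0774, 0.166]
tcp_rot: [0.997, 0.079, -0.006, -0.001]
contact_force: [-0.4, 0.1, -1.0]
opening: 0.318
finger_force: 41.9
time: 5.77
eef_pos: [0.4397, 0.0771, 0.1736]
tcp_rot: [0.997, 0.08, 0.001, 0.0]
contact_force: [0.4, 0.0, -0.7]
opening: 0.319
finger_force: 41.9
```

```bash
python3 -m handwheel '[0,0,-0.03,0,0,0,0,0,-0.03,0,0,0,0,0,0,0,0,0,0,0,0,0,0,0]'
python3 -m handwheel '[0,0,0.2,0,0,0,0,0,0.2,0,0,0,0,0,0.15,0,0,0,0,0,0,0,0,0,0,0,0,0,0,0]'
python3 -m handwheel '[0,0,-0.2,0,0,0,0,0,-0.2,0,0,0,0,0,-0.15,0,0,0,0,0,0,0,0,0,0,0,0,0,0,0]'
python3 -m handwheel '[0,0,0.2,0,0,0,0,0,0.2,0,0,0,0,0,0.15,0,0,0,0,0,0,0,0,0,0,0,0,0,0,0]'
python3 -m handwheel '[0,0,-0.2,0,0,0,0,0,-0.2,0,0,0,0,0,-0.15,0,0,0,0,0,0,0,0,0,0,0,0,0,0,0]'
python3 -c "
from h import *
s,k,p,X=pot('side');print(s,k);cv2.imwrite('pics/s3.png',cv2.resize(p[200:350,200:400],(800,600)))"
```

```text
time: 6.1
eef_pos: [0.4385, 0.077, 0.1639]
tcp_rot: [0.997, 0.079, 0.0, 0.0]
contact_force: [0.7, -0.7, -1.4]
opening: 0.318
finger_force: 41.9
time: 6.52
eef_pos: [0.4391, 0.077, 0.2477]
tcp_rot: [0.997, 0.079, 0.002, 0.0]
contact_force: [0.3, 0.7, -1.5]
opening: 0.321
finger_force: 41.9
time: 6.93
eef_pos: [0.4365, 0.0771, 0.1608]
tcp_rot: [0.997, 0.079, -0.002, -0.0]
contact_force: [-0.7, -0.4, -1.6]
opening: 0.32
finger_force: 41.8
time: 7.35
eef_pos: [0.4386, 0.077, 0.2467]
tcp_rot: [0.997, 0.079, 0.001, 0.0]
contact_force: [0.1, 0.9, -2.2]
opening: 0.32
finger_force: 41.9
time: 7.77
eef_pos: [0.4362, 0.0771, 0.1605]
tcp_rot: [0.997, 0.079, -0.003, -0.0]
contact_force: [1.0, -0.3, -1.5]
opening: 0.323
finger_force: 41.9
[0.4367 0.0776] 262
```

View pics/s3.png

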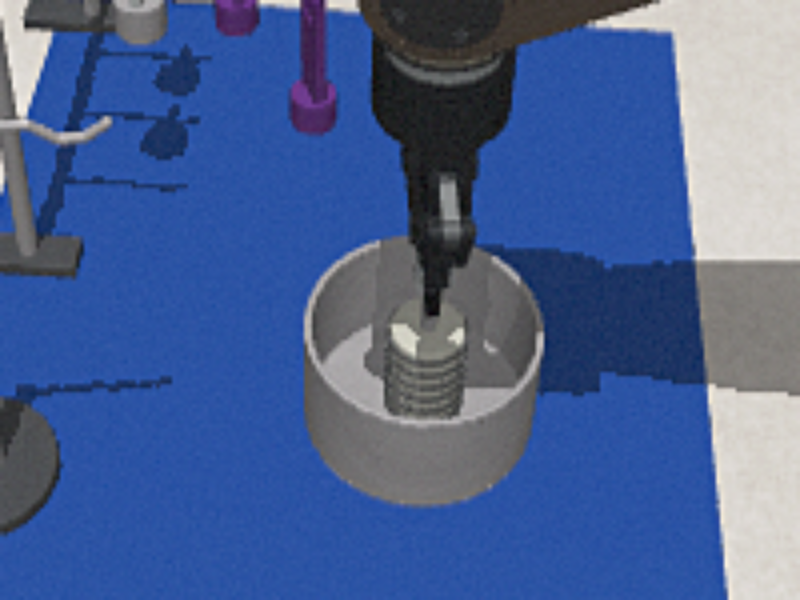

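The brush head stands low inside the pot at (425,370), with the pot unmoved. To confirm how it sits in the grip, I draw it up and measure the bristle head relative to the TCP.

```bash
python3 -m handwheel '[0,0,0,0,0,0,0,0,0,0,0,0]'
cat >> h.py <<'E'
def bris():
    st=ctrl.get_state();T=np.array(st['eef_pos'])
    for n in("scene","side"):
        c,p,d=cap(n);X=cloud(c,d);m=(d>0)&(np.hypot(X[...,0]-T[0],X[...,1]-T[1])<.035)&(X[...,2]>max(.088,T[2]-.17))&(X[...,2]<T[2]-.035)
        q=X[m];zs=q[:,2];w=q[np.hypot(q[:,0]-T[0],q[:,1]-T[1])>.018]
        print(n,"T",T.round(4),len(q),"bristle z range rel TCP",(np.percentile(w[:,2],[1,99])-T[2]).round(4),"xy",(w[:,:2].min(0)-T[:2]).round(4),(w[:,:2].max(0)-T[:2]).round(4))
E
python3 -c "
from h import *
print(ctrl.get_state()['eef_pos'])"
python3 -m handwheel '[0,0,0.23,0,0,0,0,0,0.23,0,0,0,0,0,0.23,0,0,0,0,0,0.23,0,0,0,0,0,0.1,0,0,0]'
python3 -m handwheel '[0,0,0,0,0,0,0,0,0,0,0,0]'
python3 -c "
from h import *
bris()"
```

```text
time: 7.98
eef_pos: [0.4383, 0.077, 0.1637]
tcp_rot: [0.997, 0.079, 0.0, 0.0]
contact_force: [0.1, -0.2, -1.2]
opening: 0.318
finger_force: 41.9
[0.43832442 0.07703911 0.16365829]
time: 8.4
eef_pos: [0.4398, 0.077, 0.3227]
tcp_rot: [0.997, 0.079, 0.005, 0.001]
contact_force: [-0.0, 0.8, -0.1]
opening: 0.316
finger_force: 41.9
time: 8.57
eef_pos: [0.4384, 0.0771, 0.3172]
tcp_rot: [0.997, 0.079, 0.001, 0.0]
contact_force: [-0.4, 0.4, -2.0]
opening: 0.322
finger_force: 41.9
scene T [0.4384 0.0771 0.3172] 439 bristle z range rel TCP [-0.1465 -0.0709] xy [-0.0244 -0.0313] [0.0272 0.0218]
side T [0.4384 0.0771 0.3172] 753 bristle z range rel TCP [-0.1486 -0.0759] xy [-0.028  -0.0223] [0.0227 0.0265]
```

```bash
python3 -m handwheel '[0.228,0.075,0,0,0,0,0.228,0.075,0,0,0,0,0.228,0.075,-0.07,0,0,0,0.228,0.075,-0.07,0,0,0,0,0,-0.13,0,0,0]'
python3 -m handwheel '[0,0,0,0,0,0,0,0,0,0,0,0,0,0,0,0,0,0]'
```

```text
time: 9.08
eef_pos: [0.5792, 0.1232, 0.2728]
tcp_rot: [0.997, 0.08, 0.0, -0.0]
contact_force: [-0.7, -0.6, -0.7]
opening: 0.318
finger_force: 41.9
time: 9.33
eef_pos: [0.5741, 0.1219, 0.2752]
tcp_rot: [0.997, 0.079, -0.001, -0.0]
contact_force: [-0.7, 0.7, -1.2]
opening: 0.317
finger_force: 41.8
```

Run:
```python
from h import *
print(ctrl.get_state()['eef_pos'])
c,p,d=cap("side");X=cloud(c,d);x,y,z=X[...,0],X[...,1],X[...,2]
cv2.imwrite('pics/s4.png',cv2.resize(p[180:330,160:360],(800,600)))
m=(d>0)&(x>.59)&(x<.69)&(y>.11)&(y<.16)&(z>.275)&(z<.31);q=X[m];q=q[np.argsort(q[:,0])]
print(q[::max(1,len(q)//10)].round(3).tolist())
```

```text
[0.57412653 0.12186681 0.27522972]
[[0.603, 0.131, 0.297], [0.612, 0.132, 0.294], [0.622, 0.135, 0.29], [0.63, 0.136, 0.29], [0.639, 0.139, 0.293], [0.649, 0.14, 0.301], [0.658, 0.145, 0.299], [0.667, 0.141, 0.301], [0.676, 0.146, 0.301], [0.685, 0.15, 0.299], [0.69, 0.152, 0.292]]
```

View pics/s4.png

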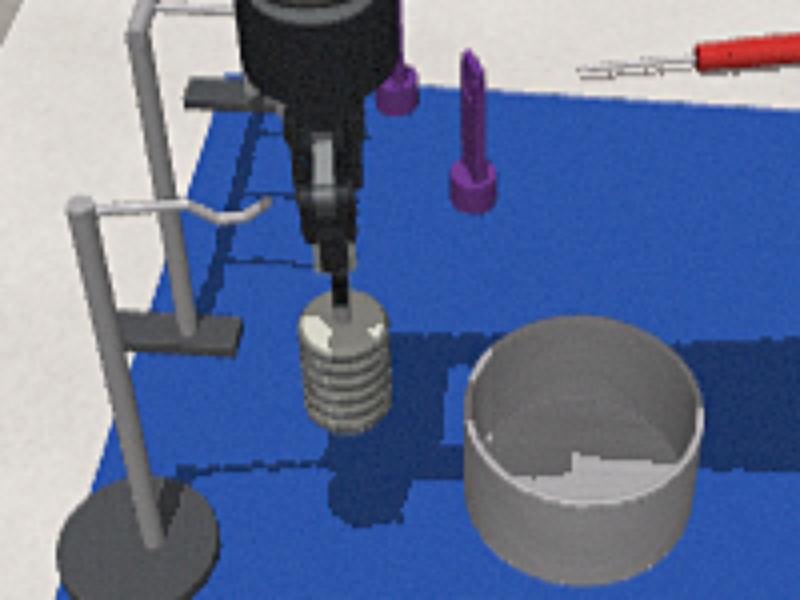

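The brush hangs straight in the grip at (345,360). The hook's free end is at (268,203), its seat at (235,217) and its post to the left, in line. I move it in slowly.

```bash
python3 -m handwheel '[0.08,0.017,0.01,0,0,0,0.08,0.017,0,0,0,0,0,0,0,0,0,0]'
python3 -m handwheel '[0.06,0.013,0,0,0,0,0.06,0.013,0,0,0,0,0.053,0.01,0,0,0,0,0,0,0,0,0,0,0,0,0,0,0,0]'
```

```text
time: 9.63
eef_pos: [0.6002, 0.127, 0.2797]
tcp_rot: [0.997, 0.079, 0.002, 0.0]
contact_force: [-0.6, -0.1, -0.6]
opening: 0.321
finger_force: 41.9
time: 10.05
eef_pos: [0.6254, 0.1326, 0.2773]
tcp_rot: [0.997, 0.079, 0.0, 0.0]
contact_force: [0.3, -0.6, -1.8]
opening: 0.319
finger_force: 42.0
```

No contact so far. Lowering until the wire takes the weight.

```bash
python3 -m handwheel '[0,0,-0.03,0,0,0,0,0,-0.03,0,0,0,0,0,-0.02,0,0,0,0,0,0,0,0,0,0,0,0,0,0,0]'
```

```text
time: 10.47
eef_pos: [0.6246, 0.1325, 0.2647]
tcp_rot: [0.997, 0.079, -0.001, -0.0]
contact_force: [-0.5, 0.3, -0.4]
opening: 0.322
finger_force: 42.0
```

Run:
```python
from h import *
c,p,d=cap("side");cv2.imwrite('pics/s5.png',cv2.resize(p[180:330,160:360],(800,600)))
c,p,d=cap("scene");cv2.imwrite('pics/c5.png',cv2.resize(p[140:290,290:440],(600,600)))
```

```text
(no output)
```

View pics/s5.png

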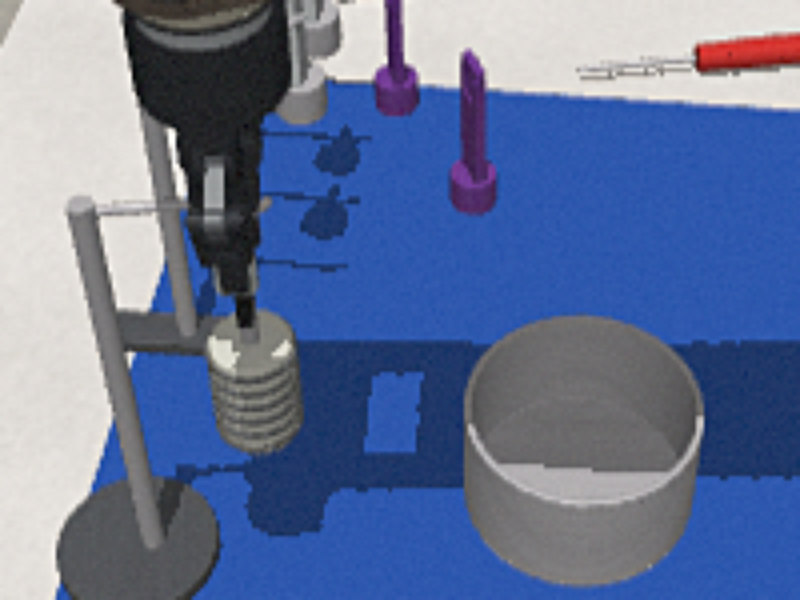

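The brush stands at the hook, with the free end visible at (265,203) in front of the fingers. I lower it a touch more until it bears on the wire.

```bash
python3 -m handwheel '[0,0,-0.015,0,0,0,0,0,0,0,0,0,0,0,0,0,0,0]'
python3 -m handwheel '[0,0,-0.015,0,0,0,0,0,0,0,0,0,0,0,0,0,0,0]'
```

```text
time: 10.82
eef_pos: [0.6249, 0.1325, 0.263]
tcp_rot: [0.997, 0.079, -0.0, -0.0]
contact_force: [0.9, -0.0, -1.1]
opening: 0.317
finger_force: 42.0
time: 11.07
eef_pos: [0.6248, 0.1325, 0.2605]
tcp_rot: [0.997, 0.079, -0.0, 0.0]
contact_force: [-0.8, 0.2, -2.1]
opening: 0.322
finger_force: 42.0
```

```bash
python3 -m handwheel '[0,0,-0.015,0,0,0,0,0,0,0,0,0,0,0,0,0,0,0]'
python3 -m handwheel '[0,0,-0.015,0,0,0,0,0,0,0,0,0,0,0,0,0,0,0]'
python3 -m handwheel '[0,0,-0.015,0,0,0,0,0,0,0,0,0,0,0,0,0,0,0]'
```

```text
time: 11.32
eef_pos: [0.6252, 0.1326, 0.2592]
tcp_rot: [0.997, 0.079, 0.001, 0.0]
contact_force: [0.1, -0.1, 1.6]
opening: 0.323
finger_force: 42.4
time: 11.57
eef_pos: [0.6254, 0.1326, 0.259]
tcp_rot: [0.997, 0.08, 0.001, 0.0]
contact_force: [-2.7, -1.2, 5.7]
opening: 0.321
finger_force: 43.0
time: 11.82
eef_pos: [0.6255, 0.1326, 0.2588]
tcp_rot: [0.997, 0.08, 0.002, 0.0]
contact_force: [-4.3, -1.5, 12.7]
opening: 0.317
finger_force: 43.5
```

It bears firmly on the wire at z ≈ 0.259, as expected for a hooked eye. I unload, open, and look.

```bash
python3 -m handwheel '[0,0,0.03,0,0,0,0,0,0,0,0,0]'
python3 -m handwheel '[0,0,0,0,0,0,0,0,0,0,0,0,0,0,0,0,0,0,0,0,0,0,0,0]' 1
python3 -m handwheel '[0,0,0.1,0,0,0,0,0,0.2,0,0,0,0,0,0.25,0,0,0,0,0,0.25,0,0,0,0,0,0.25,0,0,0]'
python3 - <<'E'
from h import *
c,p,d=cap("side");cv2.imwrite('pics/s6.png',cv2.resize(p[160:310,140:340],(800,600)))
X=cloud(c,d);x,y,z=X[...,0],X[...,1],X[...,2];g=p.astype(int).sum(2)
k=X[(d>0)&(x>.59)&(x<.66)&(y>.1)&(y<.17)&(z>.205)&(z<.308)&(g<130)];print(len(k),np.median(k,0).round(4),k.min(0).round(3),k.max(0).round(3))
print([pot(n)[0] for n in("scene","side")])
E
```

```text
time: 11.98
eef_pos: [0.6253, 0.1326, 0.2596]
tcp_rot: [0.997, 0.079, 0.001, 0.0]
contact_force: [-0.0, 0.4, -1.5]
opening: 0.317
finger_force: 42.1
time: 12.32
eef_pos: [0.6248, 0.1325, 0.2579]
tcp_rot: [0.997, 0.079, -0.0, -0.0]
contact_force: [0.6, 0.1, -0.0]
opening: 0.871
finger_force: 0.0
time: 12.73
eef_pos: [0.6246, 0.1325, 0.4172]
tcp_rot: [0.997, 0.079, -0.001, -0.0]
contact_force: [1.1, 0.4, 0.2]
opening: 1.003
finger_force: 0.0
192 [0.6203 0.1441 0.2641] [0.616 0.118 0.209] [0.627 0.147 0.301]
[array([0.4384, 0.073 ]), array([0.4368, 0.0774])]
```

View pics/s6.png

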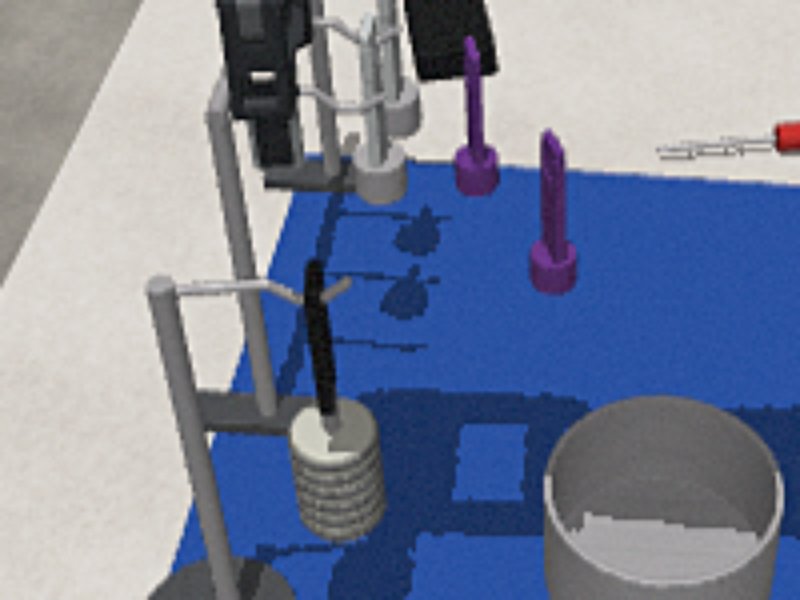

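The brush hangs on its hook at (320,290), with the handle's eye on the wire, and is released. The two steel plungers are still on the rack at (380,170) and (398,105). Now I move above the rack.

```bash
python3 -m handwheel '[0,-0.27,0,0,0,-0.046,0,-0.27,0,0,0,-0.046,0,-0.27,0,0,0,0,0,-0.27,0,0,0,0,0,-0.27,0,0,0,0]' 0.55 22
python3 -m handwheel '[0,-0.2,0,0,0,0,0,-0.1,0,0,0,0,0,0,0,0,0,0,0,0,0,0,0,0]'
python3 - <<'E'
from h import *
print(ctrl.get_state()['eef_pos'])
c,p,d=cap("wrist"); X=cloud(c,d,True); x,y,z=X[...,0],X[...,1],X[...,2]; np.savez("w2.npz",X=X,p=p,d=d)
for yy in(-.047,-.117,-.187,-.257):
    w=(d>0)&(abs(y-yy)<.033)
    q=X[w&(x>.605)&(x<.69)&(z>.258)&(z<.3)]
    for lo,hi in((.61,.627),(.65,.69)):
        e=q[(q[:,0]>lo)&(q[:,0]<hi)]; print(yy,lo,len(e),np.median(e,0).round(4) if len(e) else '', e[:,0].min().round(4) if len(e) else '')
    t=X[w&(abs(x-.636)<.015)&(z>.272)&(z<.292)]
    if len(t)>10: print("  top",len(t),cv2.minAreaRect((t[:,:2]*1000).astype(np.float32)),t[:,2].max())
E
```

```text
time: 13.3
eef_pos: [0.6243, -0.0715, 0.4137]
tcp_rot: [1.0, 0.008, -0.002, -0.0]
contact_force: [0.6, -0.6, -0.5]
opening: 0.546
finger_force: 0.0
time: 13.63
eef_pos: [0.6248, -0.115, 0.4145]
tcp_rot: [1.0, 0.007, -0.001, -0.001]
contact_force: [0.9, 0.7, -0.3]
opening: 0.548
finger_force: 0.0
[ 0.62476403 -0.11497837  0.41448238]
-0.047 0.61 58 [ 0.6237 -0.0464  0.2749] 0.6201
-0.047 0.65 330 [ 0.6708 -0.0459  0.2788] 0.6502
  top 63 ((625.4540405273438, -46.0275764465332), (8.746023178100586, 5.307497024536133), 1.8040012121200562) 0.27751374648424204
-0.117 0.61 46 [ 0.6247 -0.1161  0.2755] 0.6215
-0.117 0.65 351 [ 0.6725 -0.1153  0.2786] 0.6501
  top 406 ((634.2041015625, -116.43254089355469), (25.39286994934082, 27.401884078979492), 1.416627049446106) 0.27905457571388786
-0.187 0.61 33 [ 0.6252 -0.1854  0.2756] 0.6227
-0.187 0.65 324 [ 0.6715 -0.184   0.2785] 0.6501
  top 406 ((635.4903564453125, -185.47412109375), (25.4635066986084, 28.240497589111328), 2.076503276824951) 0.2789911391755245
-0.257 0.61 17 [ 0.6256 -0.2548  0.2755] 0.6236
-0.257 0.65 287 [ 0.6706 -0.2536  0.278 ] 0.65
  top 50 ((628.611083984375, -255.47821044921875), (5.138028144836426, 10.017755508422852), 82.391357421875) 0.2772258811282758
```

Run:
```python
from h import *
W=np.load("w2.npz");X=W['X'];d=W['d'];x,y,z=X[...,0],X[...,1],X[...,2]
for yy in(-.1163,-.1855):
    t=X[(d>0)&(abs(y-yy)<.02)&(abs(y-yy)>.005)&(abs(x-.636)<.02)&(z>.268)&(z<.292)]
    print(len(t),np.median(t,0).round(4),t.min(0).round(4),t.max(0).round(4))
```

```text
231 [ 0.6439 -0.1109  0.277 ] [ 0.6393 -0.1299  0.2683] [ 0.6472 -0.1024  0.2787]
229 [ 0.6448 -0.1795  0.277 ] [ 0.6394 -0.1992  0.2684] [ 0.6486 -0.171   0.279 ]
```

```bash
python3 -m handwheel '[0.123,-0.007,0,0,0,0,0,0,-0.26,0,0,0,0,0,-0.26,0,0,0,0,0,-0.24,0,0,0,0,0,-0.18,0,0,0]' 0.55 22
python3 -m handwheel '[0,0,-0.12,0,0,0,0,0,-0.08,0,0,0,0,0,-0.02,0,0,0,0,0,0,0,0,0,0,0,0,0,0,0]'
```

```text
time: 14.1
eef_pos: [0.6424, -0.113, 0.2711]
tcp_rot: [1.0, 0.009, -0.002, -0.001]
contact_force: [-0.6, 0.2, 0.6]
opening: 0.549
finger_force: 0.0
time: 14.52
eef_pos: [0.6443, -0.1155, 0.244]
tcp_rot: [1.0, 0.008, 0.001, 0.0]
contact_force: [-0.2, 0.0, -0.1]
opening: 0.553
finger_force: 0.0
```

```bash
python3 -m handwheel '[0,0,-0.02,0,0,0,0,0,0,0,0,0,0,0,0,0,0,0,0,0,0,0,0,0,0,0,0,0,0,0]' 0 21
python3 -m handwheel '[0,0,0,0,0,0,0,0,0,0,0,0,0,0,0,0,0,0]'
python3 -m handwheel '[0,0,0.04,0,0,0,0,0,0.03,0,0,0,0,0,0,0,0,0,0,0,0,0,0,0]'
```

```text
time: 14.93
eef_pos: [0.6442, -0.1162, 0.2409]
tcp_rot: [1.0, 0.007, 0.002, 0.0]
contact_force: [0.6, 0.9, 4.5]
opening: 0.328
finger_force: 23.3
time: 15.18
eef_pos: [0.6441, -0.1162, 0.2408]
tcp_rot: [1.0, 0.007, 0.001, 0.0]
contact_force: [1.3, 1.4, 5.9]
opening: 0.322
finger_force: 23.4
time: 15.52
eef_pos: [0.6431, -0.116, 0.249]
tcp_rot: [1.0, 0.007, -0.001, -0.0]
contact_force: [-0.0, -0.3, -1.6]
opening: 0.325
finger_force: 22.7
```

```bash
python3 -m handwheel '[0,0,0.027,0,0,0,0,0,0,0,0,0,-0.06,-0.001,0,0,0,0,-0.06,-0.001,0,0,0,0,0,0,0,0,0,0]'
python3 -m handwheel '[-0.1,-0.001,0,0,0,0,-0.1,-0.001,0,0,0,0,-0.06,0,0,0,0,0,0,0,0,0,0,0]'
```

```text
time: 15.93
eef_pos: [0.6236, -0.1162, 0.2532]
tcp_rot: [1.0, 0.007, -0.001, -0.0]
contact_force: [0.2, 1.1, -2.1]
opening: 0.327
finger_force: 22.7
time: 16.27
eef_pos: [0.5849, -0.1165, 0.2536]
tcp_rot: [1.0, 0.007, -0.0, -0.0]
contact_force: [0.3, 0.5, -1.8]
opening: 0.325
finger_force: 22.7
```

```bash
python3 -m handwheel '[-0.12,0.05,0.2,0,0,0,-0.126,0.22,0.05,0,0,0,-0.126,0.22,0,0,0,0,-0.126,0.22,0,0,0,0,-0.1,0.2,0,0,0,0]'
python3 -m handwheel '[0,0,0,0,0,0,0,0,0,0,0,0]'
python3 - <<'E'
from h import *
T=ctrl.get_state()['eef_pos'];print(T)
for n in("scene","side"):
    s,k,p,X=pot(n);print(n,s,k)
    x,y,z=X[...,0],X[...,1],X[...,2]
    q=X[(np.hypot(x-T[0],y-T[1])<.03)&(z>T[2]-.13)&(z<T[2]-.055)]; w=q[np.hypot(q[:,0]-T[0],q[:,1]-T[1])>.0155]
    print(len(q),(q.min(0)-T).round(4),(q.max(0)-T).round(4),"foot top",(np.percentile(w[:,2],97)-T[2]).round(4) if len(w) else '')
    if n=="side": cv2.imwrite("pics/s7.png",cv2.resize(p[180:360,180:420],(800,600)))
E
```

```text
time: 16.68
eef_pos: [0.4959, 0.0213, 0.2917]
tcp_rot: [1.0, 0.007, 0.001, -0.0]
contact_force: [0.2, 0.7, -1.9]
opening: 0.325
finger_force: 22.7
time: 16.85
eef_pos: [0.4965, 0.0212, 0.2917]
tcp_rot: [1.0, 0.009, 0.001, 0.0]
contact_force: [-0.0, -0.3, -0.7]
opening: 0.325
finger_force: 22.7
[0.49652409 0.02119788 0.29166451]
scene [0.4377 0.0735] 121
149 [-0.0182 -0.0219 -0.1005] [ 0.0187  0.013  -0.0554] foot top -0.0646
side [0.4366 0.0776] 300
233 [-0.0183 -0.0165 -0.1003] [ 0.0155  0.0178 -0.0552] foot top -0.0693
```

View pics/s7.png

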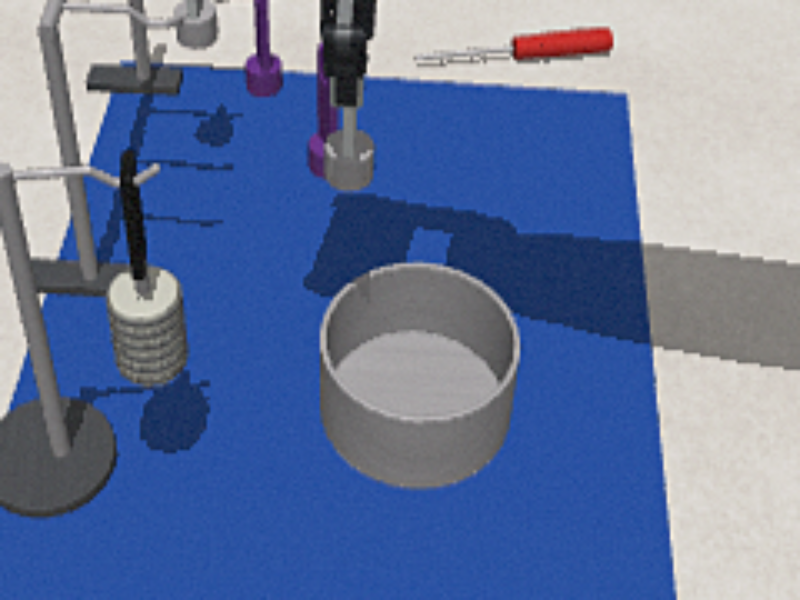

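The plunger hangs upright in the fingers at (350,160), and the pot at (420,370) has not moved. Lowering it to the front side of the pot.

```bash
python3 -m handwheel '[-0.08,0.18,0,0,0,0,-0.083,0.189,0,0,0,0,0,0,0,0,0,0,0,0,0,0,0,0]'
python3 -m handwheel '[0,0,-0.25,0,0,0,0,0,-0.25,0,0,0,0,0,-0.2,0,0,0,0,0,-0.15,0,0,0,0,0,-0.12,0,0,0]'
python3 -m handwheel '[0,0,-0.1,0,0,0,0,0,-0.06,0,0,0,0,0,-0.04,0,0,0,0,0,0,0,0,0,0,0,0,0,0,0]'
```

```text
time: 17.28
eef_pos: [0.4727, 0.0751, 0.2912]
tcp_rot: [1.0, 0.008, 0.0, 0.0]
contact_force: [-0.6, -0.7, -1.8]
opening: 0.325
finger_force: 22.7
time: 17.7
eef_pos: [0.472, 0.0736, 0.1429]
tcp_rot: [1.0, 0.006, -0.002, 0.0]
contact_force: [-1.1, 0.3, -0.9]
opening: 0.325
finger_force: 22.7
time: 18.12
eef_pos: [0.473, 0.0747, 0.1161]
tcp_rot: [1.0, 0.007, 0.0, 0.0]
contact_force: [-0.3, 0.2, -1.2]
opening: 0.326
finger_force: 22.7
```

```bash
python3 -m handwheel '[0,0,-0.02,0,0,0,0,0,-0.02,0,0,0,0,0,0,0,0,0,0,0,0,0,0,0]'
python3 -m handwheel '[0,0,-0.015,0,0,0,0,0,0,0,0,0,0,0,0,0,0,0]'
python3 -m handwheel '[0,0,-0.015,0,0,0,0,0,0,0,0,0,0,0,0,0,0,0]'
```

```text
time: 18.45
eef_pos: [0.4723, 0.0753, 0.1099]
tcp_rot: [1.0, 0.007, 0.0, 0.0]
contact_force: [0.1, 0.1, -1.6]
opening: 0.323
finger_force: 22.8
time: 18.7
eef_pos: [0.4721, 0.0753, 0.1073]
tcp_rot: [1.0, 0.007, -0.0, -0.0]
contact_force: [-0.5, 0.2, -2.3]
opening: 0.324
finger_force: 22.8
time: 18.95
eef_pos: [0.4731, 0.0752, 0.1061]
tcp_rot: [1.0, 0.007, 0.001, 0.0]
contact_force: [-0.4, -0.3, 3.7]
opening: 0.321
finger_force: 23.2
```

It touches the floor at TCP z = 0.106. Releasing and rising, then moving back toward the rack.

```bash
python3 -m handwheel '[0,0,0.007,0,0,0,0,0,0,0,0,0]'
python3 -m handwheel '[0,0,0,0,0,0,0,0,0,0,0,0,0,0,0,0,0,0,0,0,0,0,0,0]' 0.6
python3 -m handwheel '[0,0,0.1,0,0,0,0,0,0.2,0,0,0,0,0,0.25,0,0,0,0,0,0.25,0,0,0,0,0,0.25,0,0,0]'
python3 -m handwheel '[0,0,0.25,0,0,0,0,0,0.25,0,0,0,0,0,0.25,0,0,0,0,0,0.25,0,0,0,0,0,0.04,0,0,0]'
python3 - <<'E'
from h import *
print(ctrl.get_state()['eef_pos'])
for n in("scene","side"):
    s,k,p,X=pot(n);print(n,s,k)
    x,y,z=X[...,0],X[...,1],X[...,2]
    q=X[(np.hypot(x-.472,y-.076)<.03)&(z>.1)&(z<.16)]; print(len(q),q.min(0).round(4),q.max(0).round(4),np.median(q,0).round(4))
E
```

```text
time: 19.12
eef_pos: [0.4722, 0.0752, 0.1061]
tcp_rot: [1.0, 0.007, 0.0, 0.0]
contact_force: [-0.0, -0.6, 1.6]
opening: 0.325
finger_force: 23.0
time: 19.45
eef_pos: [0.4722, 0.0752, 0.1061]
tcp_rot: [1.0, 0.007, -0.0, -0.0]
contact_force: [-0.4, 0.4, 0.2]
opening: 0.6
finger_force: 0.0
time: 19.87
eef_pos: [0.4717, 0.0753, 0.265]
tcp_rot: [1.0, 0.007, -0.0, -0.0]
contact_force: [0.8, -0.9, -0.3]
opening: 0.599
finger_force: 0.0
time: 20.28
eef_pos: [0.4737, 0.0752, 0.4282]
tcp_rot: [1.0, 0.007, 0.007, 0.0]
contact_force: [-0.2, 0.5, 0.4]
opening: 0.603
finger_force: 0.0
[0.47369306 0.07519089 0.4282049 ]
scene [0.4382 0.0732] 128
84 [0.4648 0.0553 0.1006] [0.4773 0.0864 0.1482] [0.4723 0.0702 0.126 ]
side [0.4366 0.0776] 285
72 [0.4654 0.0629 0.1005] [0.4736 0.0907 0.1463] [0.4695 0.0861 0.1375]
```

Plunger one stands upright in the pot, with its top at about 0.146. Now the second one.

```bash
python3 -m handwheel '[0.143,-0.217,0,0,0,0,0.143,-0.217,0,0,0,0,0.143,-0.217,0,0,0,0,0.143,-0.217,0,0,0,0,0.143,-0.217,0,0,0,0]' 0.55 21
python3 -m handwheel '[0.143,-0.217,0,0,0,0,0.143,-0.217,0,0,0,0,0.143,-0.217,0,0,0,0,0,0,0,0,0,0,0,0,0,0,0,0]'
python3 - <<'E'
from h import *
c,p,d=cap("wrist");print(ctrl.get_state()['eef_pos']);X=cloud(c,d,True);x,y,z=X[...,0],X[...,1],X[...,2]
t=X[(d>0)&(abs(y+.1855)<.022)&(abs(x-.640)<.03)&(z>.268)&(z<.292)]
print(len(t),np.median(t,0).round(4)); b=t[(abs(t[:,1]+.1855)>.005)]; print(b.min(0).round(4),b.max(0).round(4))
E
```

```text
time: 20.8
eef_pos: [0.5796, -0.0889, 0.4162]
tcp_rot: [1.0, 0.007, -0.002, -0.001]
contact_force: [1.9, 0.5, 1.2]
opening: 0.547
finger_force: 0.0
time: 21.22
eef_pos: [0.6438, -0.1869, 0.414]
tcp_rot: [1.0, 0.006, -0.004, -0.002]
contact_force: [0.6, -0.4, 0.2]
opening: 0.549
finger_force: 0.0
[ 0.64343411 -0.18550023  0.41572546]
629 [ 0.6457 -0.186   0.2766]
[ 0.64   -0.1997  0.2681] [ 0.6487 -0.1726  0.2795]
```

```bash
python3 -m handwheel '[0,0,-0.26,0,0,0,0,0,-0.26,0,0,0,0,0,-0.24,0,0,0,0,0,-0.18,0,0,0,0,0,-0.12,0,0,0]' 0.55 21
python3 -m handwheel '[0,0,-0.08,0,0,0,0,0,-0.03,0,0,0,0,0,0,0,0,0,0,0,0,0,0,0]'
```

```text
time: 21.68
eef_pos: [0.6414, -0.1824, 0.256]
tcp_rot: [1.0, 0.008, -0.003, -0.002]
contact_force: [0.5, 0.2, 0.4]
opening: 0.553
finger_force: 0.0
time: 22.02
eef_pos: [0.6443, -0.1849, 0.246]
tcp_rot: [1.0, 0.008, 0.001, 0.001]
contact_force: [0.4, -0.4, 1.0]
opening: 0.551
finger_force: 0.0
```

```bash
python3 -m handwheel '[0,0,-0.03,0,0,0,0,0,0,0,0,0,0,0,0,0,0,0,0,0,0,0,0,0,0,0,0,0,0,0]' 0 21
python3 -m handwheel '[0,0,0,0,0,0,0,0,0,0,0,0,0,0,0,0,0,0]'
python3 -m handwheel '[0,0,0.04,0,0,0,0,0,0.03,0,0,0,0,0,0,0,0,0,0,0,0.027,0,0,0,0,0,0,0,0,0]'
```

```text
time: 22.43
eef_pos: [0.6444, -0.1852, 0.2412]
tcp_rot: [1.0, 0.007, 0.001, 0.0]
contact_force: [-0.3, 1.6, 4.6]
opening: 0.323
finger_force: 23.4
time: 22.68
eef_pos: [0.6444, -0.1852, 0.2412]
tcp_rot: [1.0, 0.007, 0.001, 0.0]
contact_force: [-0.3, 1.6, 5.6]
opening: 0.328
finger_force: 23.5
time: 23.1
eef_pos: [0.6438, -0.1854, 0.2543]
tcp_rot: [1.0, 0.007, -0.0, 0.0]
contact_force: [0.1, 0.2, -1.0]
opening: 0.325
finger_force: 22.8
```

```bash
python3 -m handwheel '[-0.06,-0.001,0,0,0,0,-0.06,-0.001,0,0,0,0,-0.1,-0.001,0,0,0,0,-0.1,-0.001,0,0,0,0,0,0,0,0,0,0]'
python3 -m handwheel '[0,0,0.2,0,0,0,0,0.05,0.15,0,0,0,-0.13,0.22,0,0,0,0,-0.13,0.22,0,0,0,0,-0.13,0.22,0,0,0,0]'
python3 -m handwheel '[-0.13,0.22,0,0,0,0,-0.13,0.22,0,0,0,0,-0.12,0.2,0,0,0,0,0,0,0,0,0,0]'
python3 - <<'E'
from h import *
T=ctrl.get_state()['eef_pos'];print(T)
for n in("scene","side","wrist"):
    s,k,p,X=pot(n);print(n,s,k)
    x,y,z=X[...,0],X[...,1],X[...,2]
    q=X[(np.hypot(x-.472,y-.076)<.06)&(z>.1)&(z<.15)]; 
    if len(q): print(len(q),q.min(0).round(4),q.max(0).round(4),np.median(q,0).round(4))
    cv2.imwrite(f"pics/{n}8.png",p)
E
```

```text
time: 23.52
eef_pos: [0.5931, -0.1856, 0.2537]
tcp_rot: [1.0, 0.007, -0.001, -0.0]
contact_force: [0.7, 0.1, -1.4]
opening: 0.321
finger_force: 22.8
time: 23.93
eef_pos: [0.5365, -0.0786, 0.3071]
tcp_rot: [1.0, 0.006, 0.001, 0.0]
contact_force: [0.9, 0.4, -1.0]
opening: 0.323
finger_force: 22.7
time: 24.27
eef_pos: [0.4773, 0.021, 0.3067]
tcp_rot: [1.0, 0.009, -0.0, -0.001]
contact_force: [-0.3, -0.0, -1.7]
opening: 0.328
finger_force: 22.8
[0.47731581 0.02100527 0.30665579]
scene [0.4386 0.0727] 131
79 [0.4609 0.0578 0.1002] [0.4769 0.0872 0.1479] [0.4721 0.07   0.1237]
side [0.4365 0.0773] 291
71 [0.4655 0.0627 0.1006] [0.4737 0.0905 0.1448] [0.4695 0.0861 0.1391]
wrist [0.4374 0.0768] 965
560 [0.4668 0.0613 0.1001] [0.4754 0.0896 0.1447] [0.4728 0.0747 0.1361]
```

View pics/wrist8.png

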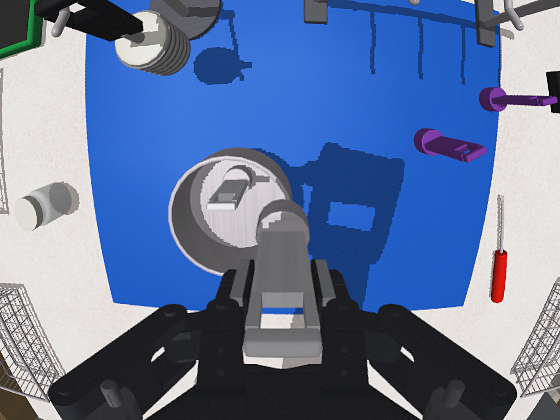

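The first plunger stands in the pot at (230,195), the second is in the grip at (280,220), and the pot is unmoved. Setting the second behind the first.

```bash
python3 -m handwheel '[-0.178,0.187,0,0,0,0,-0.177,0.186,0,0,0,0,0,0,0,0,0,0,0,0,0,0,0,0]'
python3 -m handwheel '[0,0,-0.25,0,0,0,0,0,-0.25,0,0,0,0,0,-0.25,0,0,0,0,0,-0.2,0,0,0,0,0,-0.12,0,0,0]'
python3 -m handwheel '[0,0,-0.1,0,0,0,0,0,-0.06,0,0,0,0,0,-0.02,0,0,0,0,0,0,0,0,0,0,0,0,0,0,0]'
```

```text
time: 24.75
eef_pos: [0.4271, 0.0726, 0.3068]
tcp_rot: [1.0, 0.008, 0.0, 0.0]
contact_force: [0.5, 0.4, -1.4]
opening: 0.326
finger_force: 22.8
time: 25.17
eef_pos: [0.426, 0.0713, 0.1423]
tcp_rot: [1.0, 0.006, -0.003, 0.0]
contact_force: [-0.3, -0.1, -1.3]
opening: 0.323
finger_force: 22.7
time: 25.58
eef_pos: [0.4282, 0.0722, 0.1201]
tcp_rot: [1.0, 0.007, 0.001, 0.0]
contact_force: [-0.1, -0.5, -1.8]
opening: 0.323
finger_force: 22.8
```

```bash
python3 -m handwheel '[-0.02,0.02,-0.03,0,0,0,0,0,-0.03,0,0,0,0,0,0,0,0,0,0,0,0,0,0,0]'
python3 -m handwheel '[0,0,-0.015,0,0,0,0,0,0,0,0,0,0,0,0,0,0,0]'
python3 -m handwheel '[0,0,-0.015,0,0,0,0,0,0,0,0,0,0,0,0,0,0,0]'
```

```text
time: 25.92
eef_pos: [0.4239, 0.0758, 0.1102]
tcp_rot: [1.0, 0.007, -0.0, 0.0]
contact_force: [-0.6, 0.3, -0.7]
opening: 0.322
finger_force: 22.8
time: 26.17
eef_pos: [0.4241, 0.0757, 0.108]
tcp_rot: [1.0, 0.007, 0.0, -0.0]
contact_force: [-0.5, -0.1, -1.4]
opening: 0.325
finger_force: 22.8
time: 26.42
eef_pos: [0.4249, 0.0757, 0.1065]
tcp_rot: [1.0, 0.007, 0.001, 0.0]
contact_force: [0.2, 0.7, 2.8]
opening: 0.321
finger_force: 23.2
```

Floor contact, the same height as the first. Releasing, rising, and checking everything.

```bash
python3 -m handwheel '[0,0,0.005,0,0,0,0,0,0,0,0,0]'
python3 -m handwheel '[0,0,0,0,0,0,0,0,0,0,0,0,0,0,0,0,0,0,0,0,0,0,0,0]' 0.6
python3 -m handwheel '[0,0,0.1,0,0,0,0,0,0.2,0,0,0,0,0,0.25,0,0,0,0,0,0.25,0,0,0,0,0,0.25,0,0,0]'
python3 -m handwheel '[0,0,0.25,0,0,0,0,-0.2,0.1,0,0,0,0,-0.25,0,0,0,0,0,-0.25,0,0,0,0,0,-0.25,0,0,0,0]'
python3 -m handwheel '[0,-0.25,0,0,0,0,0,0,0,0,0,0,0,0,0,0,0,0,0,0,0,0,0,0,0,0,0,0,0,0]'
python3 - <<'E'
from h import *
for n in("scene","side"):
    s,k,p,X=pot(n);print(n,s,k)
    cv2.imwrite(f"pics/{n}9.png",p)
cv2.imwrite("pics/m9.png",cv2.resize(np.hstack([cv2.imread("pics/scene9.png")[130:330,220:420],cv2.imread("pics/side9.png")[150:350,150:350]]),(800,400),interpolation=cv2.INTER_CUBIC))
E
```

```text
time: 26.58
eef_pos: [0.4241, 0.0757, 0.1065]
tcp_rot: [1.0, 0.007, 0.0, 0.0]
contact_force: [0.1, -0.4, 0.4]
opening: 0.325
finger_force: 23.0
time: 26.92
eef_pos: [0.424, 0.0757, 0.1064]
tcp_rot: [1.0, 0.007, -0.0, -0.0]
contact_force: [-0.5, -0.0, -0.4]
opening: 0.597
finger_force: 0.0
time: 27.33
eef_pos: [0.4235, 0.0757, 0.2653]
tcp_rot: [1.0, 0.007, -0.0, -0.0]
contact_force: [0.3, -1.0, 0.5]
opening: 0.6
finger_force: 0.0
time: 27.75
eef_pos: [0.4239, -0.0681, 0.3173]
tcp_rot: [1.0, 0.008, 0.001, 0.0]
contact_force: [-0.1, -0.8, 0.1]
opening: 0.599
finger_force: 0.0
time: 28.17
eef_pos: [0.4241, -0.1033, 0.3163]
tcp_rot: [1.0, 0.008, -0.0, -0.0]
contact_force: [-0.1, 0.8, 0.0]
opening: 0.603
finger_force: 0.0
scene [0.4384 0.0726] 148
side [0.4367 0.0777] 280
```

View pics/m9.png

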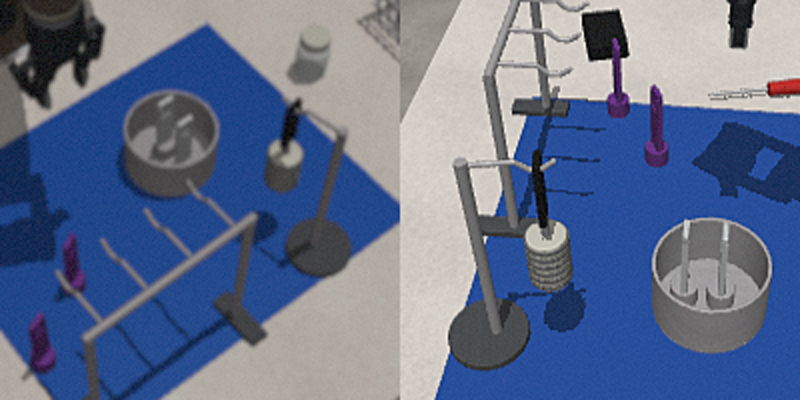

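Both plungers stand upright in the pot, at (685,255) and (725,255). The brush hangs on its hook at (540,190), the rack is empty, and the gripper is clear at (740,25). Handing in.

```bash
python3 -c "
from plant import ctrl
print(ctrl.sign_off())"
```

```text
the job is handed in; nothing more can be done
None
```

I brushed out the pot in three strokes, hung the brush back on its hook, stood both plungers found on the rack upright in the pot, and handed the job in; no verdict came back.

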